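# Fetch the rolling pin out of the baking box

## Robot

A 6-joint arm with a two-finger parallel gripper is mounted at the origin on a cart in front of the work surface, level with it; the furniture and walls round the work are solid. World frame = base frame: x ahead of the robot, y to its left, z up, the work surface at z = 0. Lengths are in m, angles in rad, forces in N, time in s.
With the tool pointing down it reaches from about 0.325 to 0.75 m from the base axis. Payload 7.6 kg.
Tool frame: the origin (TCP) lies midway between the tips of the shut fingers; the grasp point (between the pads) lies 19 mm behind it; z points along the fingers, y is the line along which they close (so a half turn about z gives the same grasp; the last joint's range is limited). The gripper opens to 85 mm and grips with 20 to 120 N. Pads are 22 mm wide; open, the fingers measure 114 mm over their backs; the gripper's body (76 mm by 85 mm) begins 54 mm behind the grasp point. The pads swing forward as they close: fully open they stand 13 mm farther back than shut.
Start: joints at [1.048, 0.052, 1.401, -0, 1.689, -0.07], TCP at [0.23, 0.472, 0.195] pointing down, gripper open.
Joint ranges: [-2.9, 2.9], [-0.91, 2.17], [0.12, 2.37], [-1.06, 4.2], [0.26, 2.73], [-2.93, 2.93]. Speed limits (rad/s): [2.57, 2.57, 3.01, 3.14, 3.14, 3.14].

## Interface

Orientations are given as a unit quaternion [w, x, y, z].
In Python, from workcell import readout, vision, ctrl gives the robot as it stands. The module is installed in compiled form; this text tells all that it offers.
- The arm moves only by the tool jog_arm, never from a script. Its argument "plan" is a list that holds one entry, the list of rows, each a list of 4 numbers: the shift along the tool's x, y, z each as a share of 0.3 m, from -1 to 1, then the turn about the tool's z as a share of 30 degrees, from -1 to 1. In form: [[[x, y, z, yaw], ...]]. A call has 1 to 8 rows; each row is the pose to reach, as a shift and turn from the pose commanded when the call began, along the tool's axes at that moment; what a row does not reach only later rows make up. A row lasts 1/8 s, in which the tool goes at most 62.5 mm and 10.7 degrees, less where a joint would pass 70% of its speed; a pose out of reach is approached as far as the arm can. A call with a number of a shift or a turn outside -1 to 1 is refused whole. A call with a gripper value outside its range is refused whole. "hand" is the opening, from 0 (shut) to 1 (fully open), set as the call begins (left out, the last holds). The fingers move at their own pace and stop on an object; "grip_force" is the grip in N (left out, the last holds). Time passes only in rows, so rows that repeat a pose let the fingers close. It gives the time, the measured TCP pose, the force, the opening and the grip force at its end, in the units of the state.
- readout.get_state(): the state, without advancing time (a new reading comes with each control period).
- vision.grab_frame(name): name is "scene" or "top" or "wrist"; returns (picture, depth): 384x512x3 uint8, red, green, blue; 384x512 float32, m along the optical axis (not along the pixel's ray), 0 where there is no reading.
- vision.calibration(name): a dict with "fx", "fy", "cx", "cy" (pixels), "R" (3x3) and "t" (3): a world point X has camera coordinates R X + t. Camera axes: x right, y down, z forward; pixel columns grow to the right and rows downward; lengths in m; the calibration is good to about 2 mm. A picture is of the moment at which its call begins: read the wrist's pose just before it. calibration takes no time and is no camera call; for the wrist camera it gives the pose at the moment of the call.
- ctrl.close_job(): hands the job in; it is judged then, once.
The state is a dict: "clock": time; "joint_positions": joint angles; "joint_velocities": joint speeds; "tau": joint torques, N m; "tool_pos": TCP position; "tool_rot": TCP orientation; "force": force on the tool from outside, world axes, zero at the start; "torque": the same for the moment, N m; "finger_gap": finger opening in m; "gripper_force": force on a finger pad.
Only numpy, scipy, OpenCV 4.12 (cv2) and the standard library are available. Lean on these libraries where they do the work, as an engineer would, in place of code of your own. Each camera call takes 0.05 s, during which the arm holds its last target. There are 200 camera calls.

## Task

Swing the wooden lid of the white baking box right up by its handle and leave it standing open, then take out the rolling pin, which is longer than the opening, by tilting it and drawing it out slantwise without forcing it against the fixed wooden deck beside the lid. Leave the two spice jars on the box where they stand. Finish while still holding the pin in the gripper: level, about ten centimetres above the middle of the chopping board, crosswise over the board (parallel to its short sides), and touching nothing else.

Things in the scene. Friction and masses are not known exactly. Their poses are not given: they have to be found in the camera images.
- rolling_pin: Loose tapered rolling pin of pale wood, 310 mm long, about 0.26 kg, lying in the box along its length, one end under the fixed deck, its middle under the lid. Origin at the middle of its length, on its axis; its x axis runs along it (its ends are alike). 42 mm thick over the middle 170 mm, tapering to 28 mm at both ends.
- baking_box: White box with a wooden top, fixed to the worktop. Origin: centre of its underside; y runs along its length, +y to the fixed deck (robot's left), +x away from the robot, to the lid's hinge. Outside 196 (x) by 386 (y) mm, walls 8 mm; inner floor at z = 16 mm, inside 180 by 370 mm (y -185 to +185). The fixed wooden deck covers y = +35 to +196 mm, underside z = 88 mm, top z = 98 mm.
- box_deck: Fixed wooden deck of the box, 202 mm (x) by 161 mm (y) by 10 mm, covering the part of the box that the lid does not; one end of the pin lies under it. Origin at the centre of its underside, axes as the box's; its free edge, one edge of the opening, lies 80.5 mm from the origin in -y.
- opening (a point): Centre of the box's only opening, under the lid, at the height of the wall tops on which the shut lid lies (88 mm above the box's underside, 72 mm above its inner floor); 180 mm (box x) by 220 mm (box y, from -185 mm to the deck's edge at +35 mm). Axes as the box's.
- box_lid (a joint): Hinge of the wooden lid, rad: 0 = shut, grows as the front edge of the lid swings up and back, stop at 1.85. The stiff hinge holds the lid wherever it is left. The lid is 205 mm (x) by 228 mm (y) by 10 mm, 0.3 kg. It may stand a little ajar at the start.
- lid_handle (a point): Middle of the grip of the lid's steel bow handle: a round bar 10 mm thick and about 90 mm long, parallel to the box's y axis, 35 mm off the lid's outer face and 28 mm from the lid's front edge. It moves with the lid, 181 mm from the hinge line.
- lid_hinge (a point): Point on the lid's hinge line, level with the middle of the handle; the hinge line is parallel to the box's y axis and lies 104 mm from the box's origin in +x, 93 mm above the underside, at the lid's rear edge and mid-thickness. Turns with the lid.
- board: Plain wooden chopping board lying flat to the right of the box, 250 mm (its x) by 360 mm (its y) by 22 mm, fixed. Origin at the centre of its underside; its y axis is the long way, which points roughly towards or away from the robot.
- jar_a: Spice jar with a green cap, 46 mm across, 106 mm high, loose, one of the two standing side by side along the rear of the box's deck. Origin at the centre of its underside.
- jar_c: Spice jar with a dark cap, 44 mm across, 105 mm high, loose, one of the two standing side by side along the rear of the box's deck. Origin at the centre of its underside.

How it is judged:
On the way:
1. the lid has been swung up to at least 1.2 rad (value of joint box_lid above 1.2 rad), for 0.2 s.
At the end, for the whole second after the job is handed in: Lid still open by at least 1.2 rad. Pin gripped (over 2 N) and at rest, its middle within 60 mm of the board's centre in plan and 60 to 200 mm above its top, its axis level within 0.2 rad and within 0.25 rad of the board's short side, touching neither board nor box (value of joint box_lid above 1.2 rad and horizontal distance between rolling_pin and board below 0.06 m and height (world z) of rolling_pin between 0.082 and 0.222 m and angle between rolling_pin's own x axis and vertical between 1.37 and 1.77 rad and angle between the x axis of rolling_pin and the x axis of board, either way round below 0.25 rad and contact force between the fingers and rolling_pin above 2 N and contact force between rolling_pin and board below 0.1 N and contact force between rolling_pin and baking_box below 0.1 N and linear speed of rolling_pin below 0.03 m/s); the arm keeps its last pose, push and grip.
It fails at once if the pin is forced against the fixed deck with more than 30 N (contact force between rolling_pin and box_deck above 30 N).
It fails at once if a spice jar on the deck is shifted by more than 30 mm or tipped over (distance of jar_a from where it was at the start of the episode above 0.03 m or angle between jar_a's own z axis and vertical above 0.5 rad).
It fails at once if a spice jar on the deck is shifted by more than 30 mm or tipped over (distance of jar_c from where it was at the start of the episode above 0.03 m or angle between jar_c's own z axis and vertical above 0.5 rad).
It also fails if it takes over 64 s, if anything falls off the work surface, if the arm or the gripper's body presses on something with over 40 N, if the wrist force passes 120 N, or if a joint passes its speed limit or range.

## Working session

There is one attempt and no reset: what is moved stays moved. The work goes in short steps, Python scripts to look and compute and a tool call to move; the robot and the scene stay as the last step left them, time stands still between calls to the robot, and variables do not carry over. Pictures are saved under pics/ and viewed, at most 10 in all, crops included, and the job is handed in when it is done.

Besides the shell and the picture viewer there is one more tool, called as name(argument=value, ...) on one line, values as JSON. jog_arm: Moves the arm, as the interface text tells. Shift numbers are shares of 0.3 m and turn numbers shares of 30 degrees, none past 1 either way. Its arguments: {"type":"object","properties":{"plan":{"type":"array"},"hand":{"type":"number"},"grip_force":{"type":"number"}},"required":["plan"]}

```bash
mkdir -p pics; cat > h.py <<'E'
import numpy as np,cv2
from workcell import readout,vision,ctrl
from scipy.spatial.transform import Rotation as Ro
def st(): 
    s=readout.get_state(); w,x,y,z=s['tool_rot']; R=Ro.from_quat([x,y,z,w]).as_matrix()
    return s,np.array(s['tool_pos']),R
def cloud(name,save=None):
    c=vision.calibration(name); im,d=vision.grab_frame(name)
    if save: cv2.imwrite('pics/'+save,im[:,:,::-1])
    v,u=np.mgrid[:384,:512]
    P=np.stack([(u-c['cx'])/c['fx']*d,(v-c['cy'])/c['fy']*d,d],-1)
    W=(P-np.array(c['t']))@np.array(c['R']); W[d==0]=np.nan
    return im,d,W
def show():
    s,p,R=st(); print('t',round(s['clock'],2),'p',p.round(4),'R',R.round(3).tolist(),'F',np.round(s['force'],1),'gap',round(s['finger_gap'],4),'gf',np.round(s['gripper_force'],1))
E
python3 - <<'E'
from h import *
show()
a=[]
for n in('scene','top'):
    im,d,W=cloud(n); np.save(n+'.npy',W); a.append(im)
cv2.imwrite('pics/a.png',cv2.resize(np.hstack(a),(800,300))[:,:,::-1]); cv2.imwrite('pics/top.png',cv2.resize(a[1],(800,600))[:,:,::-1])
E
```

```text
t 0.0 p [0.2295 0.4718 0.1944] R [[-0.899, 0.437, -0.001], [0.437, 0.899, -0.001], [0.0, -0.002, -1.0]] F [-0.2  0.   0.4] gap 0.0852 gf 0.0
```

View pics/top.png

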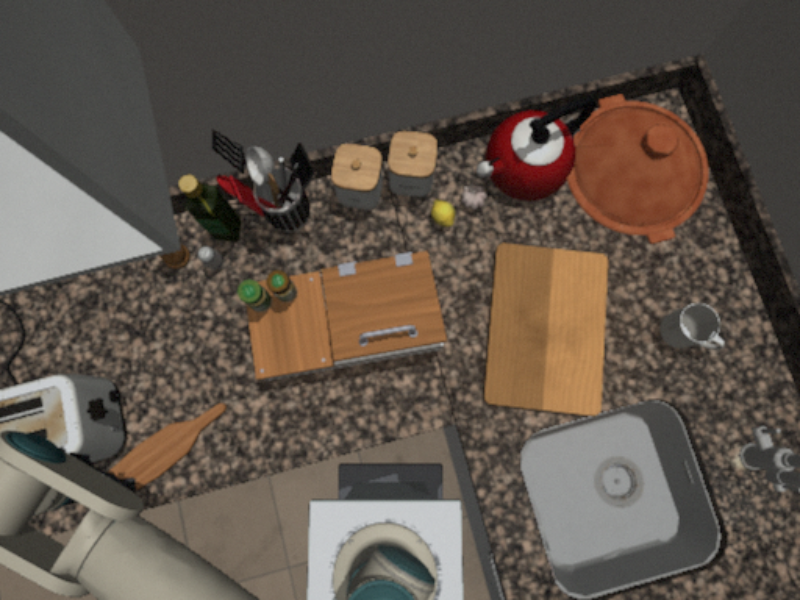

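View pics/a.png

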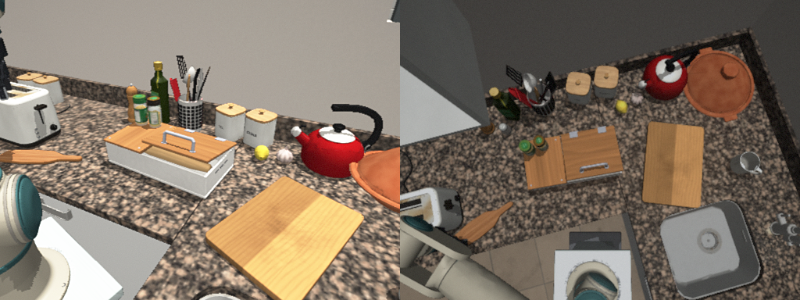

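```bash
python3 - <<'E'
from h import *
W=np.load('top.npy')
def at(u,v): return W[int(v*.64),int(u*.64)].round(3)
for n,p in dict(deck=(290,340),deckfr=(262,370),deckre=(320,285),lidF=(345,350),lidF2=(435,340),lidR=(350,285),lidR2=(425,265),h=(388,335),h1=(365,338),h2=(412,331),board=(547,328),jg=(252,292),jd=(280,283)).items(): print(n,at(*p))
def rect(m,lab):
    m=cv2.morphologyEx(m.astype(np.uint8),cv2.MORPH_OPEN,np.ones((3,3)))
    n,l,s,c=cv2.connectedComponentsWithStats(m); k=1+np.argmax(s[1:,4]); q=W[l==k]
    r=cv2.minAreaRect((q[:,:2]*1000).astype(np.float32)); print(lab,np.round(r[0]),np.round(r[1]),r[2],'z',np.nanmedian(q[:,2]).round(4),cv2.boxPoints(r).round().tolist())
v,u=np.mgrid[:384,:512]; z=W[...,2]
rect((abs(z-.098)<.005)&(u>150)&(u<214)&(v>165)&(v<250),'deck')
rect((abs(z-.022)<.006)&(u>305)&(u<395)&(v>150)&(v<270),'board')
m=(u>205)&(u<290)&(v>155)&(v<240)&(z>.09)
Q=W[m]; 
# lid plane
import numpy.linalg as la
S=Q.copy()
for _ in range(6):
    A=np.c_[S[:,:2],np.ones(len(S))]; k=la.lstsq(A,S[:,2],rcond=None)[0]
    r=Q[:,2]-np.c_[Q[:,:2],np.ones(len(Q))]@k; S=Q[abs(r)<.006]
print('lidplane',k,'tilt',np.arctan(la.norm(k[:2])),len(S))
H=Q[(r>.02)&(r<.06)]; print('handle',len(H),np.median(H,0),H[:,:2].min(0),H[:,:2].max(0)); print(H.mean(0),np.linalg.svd(H-H.mean(0))[2][0])
r=cv2.minAreaRect((S[:,:2]*1000).astype(np.float32)); print(r,cv2.boxPoints(r))
E
```

```text
deck [0.476 0.194 0.098]
deckfr [0.416 0.249 0.098]
deckre [0.591 0.136 0.096]
lidF [0.449 0.078 0.135]
lidF2 [ 0.47  -0.101  0.141]
lidR [0.588 0.07  0.109]
lidR2 [ 0.632 -0.086  0.105]
h [ 0.481 -0.008  0.132]
h1 [0.474 0.038 0.135]
h2 [ 0.487 -0.054  0.155]
board [ 0.514 -0.355  0.016]
jg [0.554 0.247 0.207]
jd [0.57  0.195 0.205]
deck [514. 185.] [207. 190.] 9.459406852722168 z 0.0983 [[397.0, 261.0], [428.0, 74.0], [632.0, 108.0], [601.0, 295.0]]
board [ 515. -352.] [251. 361.] 83.55399322509766 z 0.021 [[322.0, -457.0], [680.0, -498.0], [708.0, -248.0], [350.0, -207.0]]
lidplane [-0.20710294 -0.03477429  0.23325808] tilt 0.20699419992675722 4120
handle 123 [ 0.48416264 -0.00303167  0.17236055] [ 0.46813615 -0.05734368] [0.49415157 0.04607605]
[ 0.48294337 -0.00473114  0.17143529] [-0.1758459   0.98441613 -0.00176299]
((549.1885375976562, 5.8912200927734375), (204.38238525390625, 227.91043090820312), 10.1178617477417) [[ 428.56766  100.12196]
 [ 468.6055  -124.24411]
 [ 669.80945  -88.33952]
 [ 629.7716   136.02655]]
```

jog_arm(plan=[[[-0.727,-0.528,-0.25,0.9],[-0.727,-0.528,-0.25,0.9],[-0.727,-0.528,-0.25,0.9],[-0.727,-0.528,-0.25,0.9],[-0.727,-0.528,-0.25,0.9],[-0.727,-0.528,-0.25,0.9]]], hand=0.6)

```text
clock: 0.85
tool_pos: [0.3573, 0.2331, 0.2706]
tool_rot: [0.0, 0.447, 0.894, 0.0]
force: [-0.5, -0.1, 0.5]
finger_gap: 0.0514
gripper_force: 0.0
```

```bash
cat >> h.py <<'E'
def to(xyz,yaw_y=None):
    """shares to reach world xyz with tool y at angle yaw_y (deg)"""
    s,p,R=st(); d=R.T@(np.array(xyz)-p)/.3
    a=np.degrees(np.arctan2(R[1,1],R[0,1])); 
    print('shares',d.round(3),'yaw',None if yaw_y is None else round((a-yaw_y)/30,3))
E
python3 - <<'E'
from h import *
show(); to((.483,-.004,.25),10.1)
E
```

```text
t 0.85 p [0.3573 0.2331 0.2706] R [[-0.6, 0.8, 0.001], [0.8, 0.6, 0.0], [-0.0, 0.001, -1.0]] F [-0.5 -0.1  0.5] gap 0.0514 gf 0.0
shares [-0.884 -0.139  0.069] yaw 0.892
```

jog_arm(plan=[[[-0.884,-0.139,0.07,0.892],[-0.884,-0.139,0.07,0.892],[-0.884,-0.139,0.07,0.892],[-0.884,-0.139,0.07,0.892],[-0.884,-0.139,0.07,0.892],[-0.884,-0.139,0.07,0.892],[-0.884,-0.139,0.07,0.892]]])

```text
clock: 1.72
tool_pos: [0.4827, -0.0009, 0.2493]
tool_rot: [-0.0, 0.64, 0.768, 0.0]
force: [-0.6, 0.6, 0.4]
finger_gap: 0.0513
gripper_force: 0.0
```

```bash
python3 - <<'E'
from h import *
show(); im,d,W=cloud('wrist','w1.png'); to((.483,-.004,.149),10.1)
z=W[...,2]; m=(z>.16)&(z<.18); Q=W[m]; print(len(Q),np.median(Q,0).round(4),Q.min(0).round(3),Q.max(0).round(3))
E
```

```text
t 1.73 p [ 0.4827 -0.0009  0.2493] R [[-0.181, 0.984, 0.0], [0.984, 0.181, 0.001], [0.001, 0.0, -1.0]] F [-0.6  0.6  0.4] gap 0.0513 gf 0.0
shares [-0.011 -0.001  0.335] yaw 0.011
1178 [ 0.4835 -0.001   0.1712] [ 0.47  -0.061  0.16 ] [0.497 0.046 0.174]
```

View pics/w1.png

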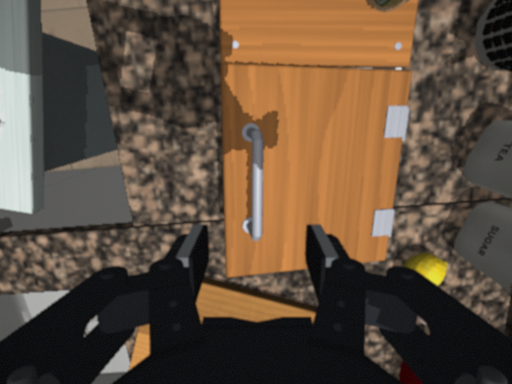

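jog_arm(plan=[[[-0.01,0,0.17,0],[-0.01,0,0.335,0],[-0.01,0,0.335,0]]])

```text
clock: 2.15
tool_pos: [0.4811, -0.0041, 0.1455]
tool_rot: [-0.003, 0.64, 0.768, -0.002]
force: [-0.7, 0.2, 0.7]
finger_gap: 0.0515
gripper_force: 0.0
```

jog_arm(plan=[[[0,0,0,0],[0,0,0,0],[0,0,0,0],[0,0,0,0]]], hand=0, grip_force=40)

```text
clock: 2.65
tool_pos: [0.4839, -0.0055, 0.1494]
tool_rot: [0.0, 0.641, 0.768, 0.0]
force: [-0.2, 0.3, -0.3]
finger_gap: 0.0001
gripper_force: 0.0
```

```bash
python3 - <<'E'
from h import *
show()
a0=np.radians(12.7)+.207; r=.1815
for t in np.arange(.2,1.61,.1):
    a=np.radians(12.7)+t; print(round(t,2),'y',round((r*(np.cos(a0)-np.cos(a)))/.3,3),'z',round(-r*(np.sin(a)-np.sin(a0))/.3,3))
E
```

```text
t 2.65 p [ 0.4839 -0.0055  0.1494] R [[-0.179, 0.984, 0.001], [0.984, 0.179, -0.0], [-0.0, 0.001, -1.0]] F [-0.2  0.3 -0.3] gap 0.0001 gf 0.0
0.2 y -0.002 z 0.004
0.3 y 0.026 z -0.05
0.4 y 0.058 z -0.101
0.5 y 0.096 z -0.148
0.6 y 0.138 z -0.192
0.7 y 0.185 z -0.23
0.8 y 0.234 z -0.265
0.9 y 0.288 z -0.294
1.0 y 0.343 z -0.317
1.1 y 0.401 z -0.335
1.2 y 0.46 z -0.347
1.3 y 0.521 z -0.353
1.4 y 0.581 z -0.353
1.5 y 0.641 z -0.347
1.6 y 0.7 z -0.335
```

```bash
python3 - <<'E'
from h import *
im,d,W=cloud('wrist','w2.png'); im2,_,W2=cloud('scene')
cv2.imwrite('pics/w2.png',np.hstack([cv2.resize(im,(400,300)),cv2.resize(im2[120:280,100:320],(400,300))])[:,:,::-1])
z=W[...,2]; v,u=np.mgrid[:384,:512];
for p in [(257,60),(300,100),(380,80),(350,180),(255,150),(255,180)]: print(p,W[p[1],p[0]].round(3))
E
```

```text
(257, 60) [0.467 0.089 0.131]
(300, 100) [0.5   0.071 0.125]
(380, 80) [0.554 0.095 0.113]
(350, 180) [0.551 0.022 0.117]
(255, 150) [0.475 0.039 0.172]
(255, 180) [0.478 0.023 0.171]
```

View pics/w2.png

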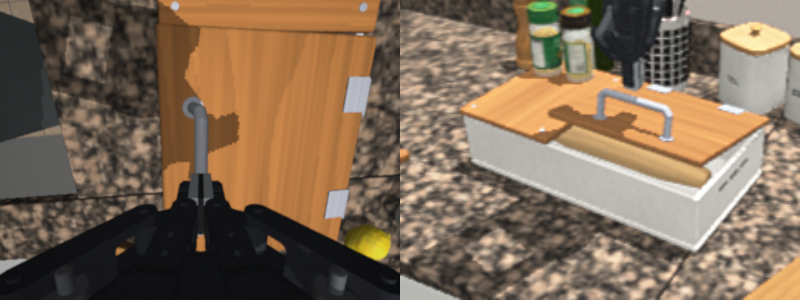

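```bash
python3 - <<'E'
from h import *
im,d,W=cloud('scene'); 
c=im[140:200,200:270]; cv2.imwrite('pics/s3.png',cv2.resize(c,(700,600),interpolation=cv2.INTER_CUBIC)[:,:,::-1])
for v in range(150,186,3): print(v,[ (u,W[v,u].round(3).tolist()) for u in (222,226,230,234)])
c=vision.calibration('scene')
for X in ([.484,-.0055,.149],[.483,-.005,.168]):
    q=c['R']@np.array(X)+c['t']; print(c['fx']*q[0]/q[2]+c['cx'],c['fy']*q[1]/q[2]+c['cy'])
E
```

```text
150 [(222, [0.451, -0.023, 0.242]), (226, [0.47, -0.015, 0.234]), (230, [0.478, -0.019, 0.232]), (234, [0.737, 0.218, 0.072])]
153 [(222, [0.454, -0.019, 0.234]), (226, [0.471, -0.014, 0.226]), (230, [0.482, -0.015, 0.223]), (234, [0.736, 0.218, 0.062])]
156 [(222, [0.469, -0.003, 0.216]), (226, [0.472, -0.013, 0.219]), (230, [0.479, -0.017, 0.217]), (234, [0.734, 0.216, 0.053])]
159 [(222, [0.468, -0.004, 0.21]), (226, [0.47, -0.014, 0.212]), (230, [0.479, -0.017, 0.21]), (234, [0.736, 0.218, 0.041])]
162 [(222, [0.468, -0.003, 0.202]), (226, [0.471, -0.013, 0.204]), (230, [0.48, -0.016, 0.202]), (234, [0.737, 0.22, 0.029])]
165 [(222, [0.469, -0.002, 0.194]), (226, [0.47, -0.013, 0.198]), (230, [0.48, -0.016, 0.195]), (234, [0.618, 0.106, 0.102])]
168 [(222, [0.572, 0.105, 0.11]), (226, [0.579, 0.097, 0.111]), (230, [0.589, 0.093, 0.108]), (234, [0.597, 0.086, 0.107])]
171 [(222, [0.476, 0.006, 0.174]), (226, [0.481, -0.002, 0.175]), (230, [0.569, 0.073, 0.114]), (234, [0.579, 0.069, 0.111])]
174 [(222, [0.535, 0.068, 0.12]), (226, [0.479, -0.004, 0.169]), (230, [0.48, -0.015, 0.172]), (234, [0.483, -0.024, 0.174])]
177 [(222, [0.517, 0.05, 0.126]), (226, [0.529, 0.048, 0.121]), (230, [0.537, 0.042, 0.12]), (234, [0.484, -0.023, 0.166])]
180 [(222, [0.504, 0.037, 0.128]), (226, [nan, nan, nan]), (230, [0.521, 0.026, 0.124]), (234, [0.528, 0.02, 0.124])]
183 [(222, [0.49, 0.023, 0.131]), (226, [0.498, 0.017, 0.13]), (230, [0.503, 0.009, 0.13]), (234, [0.514, 0.007, 0.126])]
228.56952001678397 181.0653592534943
227.8189643161046 173.7831035530223
```

View pics/s3.png

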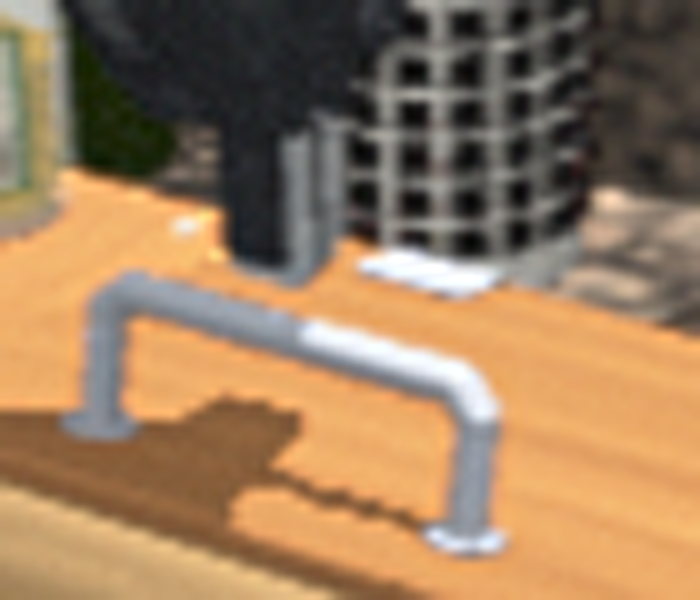

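```bash
python3 - <<'E'
from h import *
show(); s=readout.get_state(); print(s['joint_positions'])
im,d,W=cloud('wrist'); c=vision.calibration('wrist'); s,p,R=st()
q=c['R']@p+c['t']; print('tcp in cam',q,c['fx']*q[0]/q[2]+c['cx'],c['fy']*q[1]/q[2]+c['cy'],'campos',-np.array(c['R']).T@c['t'])
for v in range(215,300,6): print(v,d[v,256].round(3),W[v,256].round(3))
E
```

```text
t 2.8 p [ 0.4836 -0.0055  0.1488] R [[-0.179, 0.984, 0.0], [0.984, 0.179, 0.0], [0.0, 0.0, -1.0]] F [ 1.  -0.8  0.6] gap 0.0001 gf 0.0
[-8.77944856e-02 -4.69689949e-02  1.59238578e+00  6.05387157e-05
  1.59595970e+00 -2.67420433e-01]
tcp in cam [-0.00039117  0.01787838  0.18897219] 256.0714795769864 214.38489643926687 campos [0.47177095 0.06168749 0.3258712 ]
215 0.165 [0.482 0.003 0.172]
221 0.165 [ 0.483 -0.     0.172]
227 0.143 [0.482 0.005 0.194]
233 0.136 [0.482 0.005 0.201]
239 0.13 [0.482 0.005 0.207]
245 0.124 [0.482 0.005 0.213]
251 0.118 [0.482 0.005 0.219]
257 0.117 [0.482 0.004 0.221]
263 0.117 [0.482 0.001 0.221]
269 0.119 [ 0.483 -0.002  0.22 ]
275 0.12 [ 0.484 -0.005  0.221]
281 0.121 [ 0.484 -0.008  0.22 ]
287 0.121 [ 0.485 -0.01   0.221]
293 0.122 [ 0.485 -0.013  0.22 ]
299 0.122 [ 0.486 -0.016  0.221]
```

jog_arm(plan=[[[0,0,0,0],[0,0,0,0],[0,0,0.07,0],[0,0,0.143,0],[0,0,0.143,0]]], hand=0.6)

```text
clock: 3.48
tool_pos: [0.4824, -0.0053, 0.1042]
tool_rot: [-0.002, 0.641, 0.768, -0.001]
force: [-0.0, 0.2, 0.5]
finger_gap: 0.0512
gripper_force: 0.0
```

jog_arm(plan=[[[0,0,0,0],[0,0,0,0],[0,0,0,0],[0,0,0,0]]], hand=0, grip_force=40)

```text
clock: 3.98
tool_pos: [0.4838, -0.0055, 0.1063]
tool_rot: [0.0, 0.641, 0.768, 0.0]
force: [-0.9, -0.4, 1.8]
finger_gap: 0.0088
gripper_force: 38.9
```

jog_arm(plan=[[[0,0.012,-0.023,0],[0,0.026,-0.05,0],[0,0.042,-0.076,0],[0,0.058,-0.101,0],[0,0.077,-0.125,0],[0,0.096,-0.148,0],[0,0.117,-0.17,0],[0,0.138,-0.192,0]]])

```text
clock: 4.97
tool_pos: [0.5237, 0.0015, 0.1646]
tool_rot: [-0.001, 0.641, 0.768, -0.001]
force: [-7.7, -3.8, 1.9]
finger_gap: 0.0089
gripper_force: 39.1
```

jog_arm(plan=[[[0,0.047,-0.038,0],[0,0.096,-0.073,0],[0,0.15,-0.102,0],[0,0.205,-0.125,0],[0,0.263,-0.143,0],[0,0.322,-0.155,0],[0,0.383,-0.161,0],[0,0.443,-0.161,0]]])

```text
clock: 5.98
tool_pos: [0.6562, 0.025, 0.2144]
tool_rot: [0.002, 0.641, 0.767, 0.001]
force: [-3.2, -5.8, 4.9]
finger_gap: 0.0086
gripper_force: 41.4
```

jog_arm(plan=[[[0,0.03,0.003,0],[0,0.06,0.006,0],[0,0.06,0.006,0]]])

```text
clock: 6.35
tool_pos: [0.674, 0.0282, 0.2124]
tool_rot: [0.002, 0.641, 0.767, 0.001]
force: [0.1, -4.4, 5.4]
finger_gap: 0.0086
gripper_force: 44.7
```

jog_arm(plan=[[[0,0,0,0],[0,0,0,0],[0,0,-0.15,0],[0,0,-0.33,0],[0,-0.05,-0.36,0],[0,-0.25,-0.36,0],[0,-0.45,-0.36,0],[0,-0.6,-0.36,0]]], hand=0.3)

```text
clock: 7.35
tool_pos: [0.4937, -0.0032, 0.3181]
tool_rot: [0.0, 0.641, 0.768, 0.0]
force: [-0.5, -0.4, 1.0]
finger_gap: 0.0258
gripper_force: 0.0
```

```bash
python3 - <<'E'
from h import *
show()
im,d,W=cloud('wrist'); im2,_,W2=cloud('top'); np.save('w.npy',W);np.save('t2.npy',W2)
cv2.imwrite('pics/o.png',np.hstack([cv2.resize(im,(400,300)),cv2.resize(im2[140:290,130:330],(400,300))])[:,:,::-1])
E
```

```text
t 7.35 p [ 0.4937 -0.0032  0.3181] R [[-0.179, 0.984, 0.001], [0.984, 0.179, 0.0], [0.0, 0.001, -1.0]] F [-0.5 -0.4  1. ] gap 0.0258 gf 0.0
```

View pics/o.png

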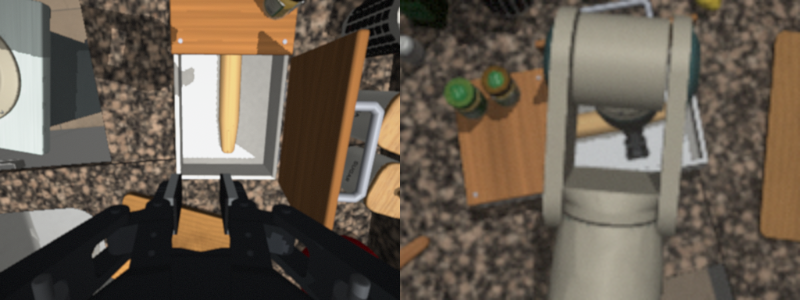

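```bash
python3 - <<'E'
from h import *
W=np.load('w.npy'); ex=np.array([.984,.176]);ey=np.array([-.176,.984]); bo=np.array([.645,.025])-.104*ex+.079*ey
print('box',bo)
B=np.stack([(W[...,:2]-bo)@ex,(W[...,:2]-bo)@ey,W[...,2]],-1)
v,u=np.mgrid[:384,:512]
m=(u>265)&(u<325)&(v>60)&(v<205)&(B[...,2]>.028)&(B[...,2]<.08)&(abs(B[...,0])<.08)&(B[...,1]<.03)
Q=B[m]
for y in np.arange(-.18,.04,.02):
    q=Q[abs(Q[:,1]-y)<.01]
    if len(q)>5: print(round(y,2),len(q),'x',q[:,0].min().round(4),q[:,0].max().round(4),'z',np.percentile(q[:,2],98).round(4))
print(Q.min(0),Q.max(0))
m2=(B[...,2]>.083)&(B[...,2]<.094)&(v<225)&(v>70); Q=B[m2]; print('walls',np.nanpercentile(Q,[1,99],axis=0).round(3))
# lid angle
q=B[(B[...,2]>.12)&(B[...,2]<.28)&(abs(B[...,1]+.08)<.11)&(B[...,0]>.07)]; print(len(q),np.polyfit(q[:,2],q[:,0],1))
E
```

```text
box [0.52876  0.084432]
-0.16 20 x -0.004 0.0172 z 0.0481
-0.14 198 x -0.0077 0.0221 z 0.0524
-0.12 248 x -0.0099 0.0245 z 0.0545
-0.1 288 x -0.012 0.0266 z 0.0564
-0.08 332 x -0.0127 0.028 z 0.0581
-0.06 355 x -0.0131 0.0283 z 0.0577
-0.04 356 x -0.0134 0.0267 z 0.058
-0.02 384 x -0.0137 0.0283 z 0.0579
-0.0 396 x -0.0131 0.0282 z 0.0577
0.02 401 x -0.0135 0.027 z 0.0576
[-0.01365741 -0.15341266  0.0336987 ] [0.02834926 0.02993611 0.05915532]
walls [[-0.096 -0.186  0.083]
 [ 0.298  0.032  0.094]]
16011 [-0.53697123  0.22494971]
```

```bash
python3 - <<'E'
from h import *
W=np.load('w.npy'); ex=np.array([.984,.176]);ey=np.array([-.176,.984]); bo=np.array([.5288,.0844])
B=np.stack([(W[...,:2]-bo)@ex,(W[...,:2]-bo)@ey,W[...,2]],-1)
for v in (120,180):
    print([B[v,u].round(3).tolist() for u in range(365,470,12)])
E
```

```text
[[0.101, -0.029, 0.085], [0.095, -0.027, 0.141], [0.089, -0.025, 0.185], [0.086, -0.024, 0.217], [0.083, -0.023, 0.244], [0.081, -0.022, 0.266], [0.078, -0.021, 0.286], [0.081, -0.02, 0.294], [0.275, -0.032, 0.026]]
[[0.097, -0.107, 0.118], [0.091, -0.094, 0.169], [0.087, -0.084, 0.207], [0.084, -0.077, 0.237], [0.08, -0.07, 0.263], [0.078, -0.065, 0.283], [0.079, -0.062, 0.295], [0.293, -0.137, -0.002], [0.313, -0.136, -0.0]]
```

jog_arm(plan=[[[0.05,0.192,0,0],[0.05,0.192,0.15,0],[0.05,0.192,0.3,0],[0.05,0.192,0.45,0],[0.05,0.192,0.6,0],[0.05,0.192,0.75,0],[0.05,0.192,0.85,0],[0.05,0.192,0.85,0]]], hand=0.75)

```text
clock: 8.45
tool_pos: [0.5482, 0.0222, 0.0601]
tool_rot: [-0.002, 0.641, 0.768, -0.002]
force: [0.3, 0.4, -0.5]
finger_gap: 0.0643
gripper_force: 0.0
```

```bash
python3 - <<'E'
from h import *
show(); to((.5476,.0217,-.022),10.2)
im,d,W=cloud('wrist','w5.png'); W2=W
ex=np.array([.984,.176]);ey=np.array([-.176,.984]); bo=np.array([.5288,.0844])
B=np.stack([(W[...,:2]-bo)@ex,(W[...,:2]-bo)@ey,W[...,2]],-1)
for v in (150,180,200,220,240): print(v,[B[v,u].round(3).tolist() for u in range(180,350,15)])
E
```

```text
t 8.45 p [0.5482 0.0222 0.0601] R [[-0.179, 0.984, -0.006], [0.984, 0.179, 0.001], [0.002, -0.006, -1.0]] F [ 0.3  0.4 -0.5] gap 0.0643 gf 0.0
shares [-0.002 -0.001  0.274] yaw 0.004
150 [[-0.051, -0.029, 0.014], [-0.039, -0.029, 0.015], [-0.028, -0.029, 0.014], [-0.016, -0.029, 0.014], [-0.002, -0.023, 0.055], [0.007, -0.023, 0.057], [0.017, -0.023, 0.054], [0.028, -0.025, 0.04], [0.042, -0.029, 0.014], [0.053, -0.029, 0.015], [0.065, -0.029, 0.016], [0.077, -0.029, 0.014]]
180 [[-0.053, -0.053, 0.015], [-0.041, -0.053, 0.014], [-0.029, -0.053, 0.015], [-0.017, -0.053, 0.015], [-0.002, -0.043, 0.054], [0.007, -0.042, 0.057], [0.017, -0.043, 0.053], [0.031, -0.053, 0.014], [0.043, -0.053, 0.014], [0.055, -0.053, 0.015], [0.066, -0.052, 0.015], [0.079, -0.053, 0.013]]
200 [[-0.054, -0.07, 0.015], [-0.042, -0.07, 0.014], [-0.03, -0.07, 0.014], [-0.017, -0.07, 0.014], [-0.003, -0.057, 0.054], [0.007, -0.056, 0.056], [0.017, -0.057, 0.054], [0.031, -0.069, 0.015], [0.043, -0.069, 0.015], [0.056, -0.069, 0.014], [0.068, -0.07, 0.014], [0.08, -0.069, 0.014]]
220 [[-0.055, -0.087, 0.015], [-0.043, -0.088, 0.013], [-0.03, -0.087, 0.016], [-0.018, -0.087, 0.015], [-0.003, -0.071, 0.053], [0.007, -0.07, 0.058], [0.018, -0.071, 0.054], [0.032, -0.087, 0.014], [0.044, -0.087, 0.014], [0.057, -0.087, 0.014], [0.069, -0.087, 0.015], [0.082, -0.087, 0.014]]
240 [[-0.026, -0.055, 0.119], [-0.044, -0.105, 0.014], [-0.031, -0.106, 0.014], [-0.018, -0.105, 0.015], [-0.003, -0.087, 0.052], [0.007, -0.084, 0.057], [0.018, -0.086, 0.053], [0.032, -0.105, 0.014], [0.045, -0.104, 0.016], [0.058, -0.105, 0.014], [0.042, -0.054, 0.12], [0.051, -0.057, 0.112]]
```

View pics/w5.png

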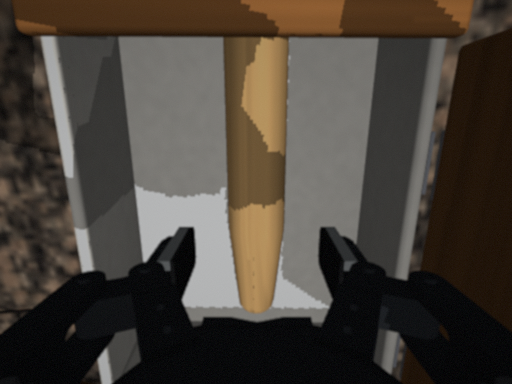

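jog_arm(plan=[[[0,0,0.1,0],[0,0,0.18,0],[0,0,0.24,0],[0,0,0.27,0],[0,0,0.28,0],[0,0,0.28,0]]])

```text
clock: 9.25
tool_pos: [0.5502, 0.0218, -0.0204]
tool_rot: [0.0, 0.641, 0.768, 0.0]
force: [0.8, 0.3, 0.4]
finger_gap: 0.0638
gripper_force: 0.0
```

jog_arm(plan=[[[0,0,0,0],[0,0,0,0],[0,0,0,0],[0,0,0,0],[0,0,0,0]]], hand=0, grip_force=25)

```text
clock: 9.88
tool_pos: [0.5501, 0.0218, -0.0202]
tool_rot: [0.0, 0.641, 0.768, 0.0]
force: [-2.8, -1.4, 5.9]
finger_gap: 0.0427
gripper_force: 25.5
```

jog_arm(plan=[[[0,0,-0.025,0],[0,0,-0.05,0],[0,0,-0.075,0],[0,0,-0.1,0],[0,0,-0.125,0],[0,0,-0.15,0],[0,0,-0.183,0],[0,0,-0.183,0]]])

```text
clock: 10.88
tool_pos: [0.5503, 0.0219, 0.035]
tool_rot: [0.001, 0.641, 0.768, 0.001]
force: [0.0, -0.6, -3.1]
finger_gap: 0.0423
gripper_force: 26.5
```

```bash
cat > pin.py <<'E'
from h import *
show(); W=cloud('wrist')[2]
ex=np.array([.984,.176]);ey=np.array([-.176,.984]); bo=np.array([.5288,.0844])
B=np.stack([(W[...,:2]-bo)@ex,(W[...,:2]-bo)@ey,W[...,2]],-1)
for v in range(20,290,20): print(v,B[v,257].round(3))
E
python3 pin.py
```

```text
t 10.88 p [0.5503 0.0219 0.035 ] R [[-0.179, 0.984, 0.002], [0.984, 0.179, 0.0], [-0.0, 0.002, -1.0]] F [ 0.  -0.6 -3.1] gap 0.0423 gf 26.5
20 [0.01  0.036 0.085]
40 [0.01  0.028 0.086]
60 [0.01  0.021 0.089]
80 [0.01  0.013 0.092]
100 [0.01  0.005 0.094]
120 [ 0.01  -0.002  0.094]
140 [ 0.01  -0.01   0.098]
160 [ 0.01  -0.018  0.099]
180 [ 0.01  -0.025  0.101]
200 [ 0.01  -0.033  0.103]
220 [ 0.01  -0.041  0.105]
240 [ 0.01  -0.048  0.109]
260 [ 0.011 -0.056  0.109]
280 [ 0.011 -0.063  0.112]
```

jog_arm(plan=[[[-0.0625,0,-0.014,0],[-0.125,0,-0.031,0],[-0.1875,0,-0.047,0],[-0.25,0,-0.064,0],[-0.3125,0,-0.081,0],[-0.375,0,-0.098,0],[-0.4375,0,-0.115,0],[-0.5,0,-0.131,0]]])

```text
clock: 11.92
tool_pos: [0.5767, -0.127, 0.0734]
tool_rot: [0.0, 0.641, 0.768, 0.0]
force: [1.0, -0.0, -4.0]
finger_gap: 0.042
gripper_force: 26.6
```

```bash
python3 pin.py
```

```text
t 11.93 p [ 0.5767 -0.127   0.0734] R [[-0.179, 0.984, 0.0], [0.984, 0.179, 0.0], [0.0, 0.0, -1.0]] F [ 1. -0. -4.] gap 0.042 gf 26.6
20 [ 0.01  -0.116  0.125]
40 [ 0.01  -0.123  0.125]
60 [ 0.01  -0.131  0.127]
80 [ 0.01  -0.138  0.129]
100 [ 0.01  -0.146  0.131]
120 [ 0.01  -0.153  0.133]
140 [ 0.01  -0.161  0.133]
160 [ 0.01  -0.169  0.137]
180 [ 0.01  -0.176  0.14 ]
200 [ 0.01  -0.184  0.142]
220 [ 0.01  -0.192  0.144]
240 [ 0.01  -0.199  0.146]
260 [ 0.01  -0.207  0.148]
280 [ 0.01  -0.215  0.149]
```

jog_arm(plan=[[[-0.05,0,-0.16,0],[-0.1,0,-0.32,0],[-0.28,-0.1,-0.32,0],[-0.44,-0.2,-0.32,0.1],[-0.6,-0.3,-0.32,0.25],[-0.76,-0.36,-0.32,0.4],[-0.915,-0.4,-0.32,0.557],[-0.915,-0.4,-0.32,0.557]]], grip_force=35)

```text
clock: 12.98
tool_pos: [0.5059, -0.4206, 0.1678]
tool_rot: [-0.001, 0.747, 0.665, -0.0]
force: [-0.1, -0.0, -3.2]
finger_gap: 0.0422
gripper_force: 38.8
```

```bash
python3 - <<'E'
from h import *
show();to((.5076,-.4186,-.014),-6.4); W=cloud('wrist')[2]
for v in range(20,290,40): print(v,W[v,257].round(3))
E
```

```text
t 12.97 p [ 0.5059 -0.4206  0.1678] R [[0.117, 0.993, -0.001], [0.993, -0.117, 0.001], [0.0, -0.001, -1.0]] F [-0.1 -0.  -3.2] gap 0.0422 gf 38.8
shares [0.007 0.006 0.606] yaw -0.01
20 [ 0.518 -0.32   0.218]
60 [ 0.517 -0.335  0.22 ]
100 [ 0.515 -0.35   0.224]
140 [ 0.513 -0.366  0.23 ]
180 [ 0.511 -0.381  0.233]
220 [ 0.509 -0.396  0.238]
260 [ 0.508 -0.411  0.243]
```

jog_arm(plan=[[[0,0,0.1,0],[0,0,0.2,0],[0,0,0.28,0],[0,0,0.35,0],[0,0,0.42,0],[0,0,0.48,0],[0,0,0.54,0],[0,0,0.59,0]]], grip_force=25)

```text
clock: 14.02
tool_pos: [0.5077, -0.4179, -0.0082]
tool_rot: [0.001, 0.746, 0.666, 0.0]
force: [0.1, -2.5, 0.2]
finger_gap: 0.0425
gripper_force: 38.6
```

jog_arm(plan=[[[0,0,0,0],[0,0,0,0],[0,0,0,0]]], grip_force=70)

```text
clock: 14.4
tool_pos: [0.5077, -0.4169, -0.0076]
tool_rot: [-0.0, 0.745, 0.667, 0.0]
force: [-0.7, 1.0, -0.4]
finger_gap: 0.042
gripper_force: 71.6
```

jog_arm(plan=[[[0,0,-0.06,0],[0,0,-0.14,0],[0,0,-0.22,0],[0,0,-0.3,0],[0,0,-0.33,0],[0,0,-0.33,0]]])

```text
clock: 15.15
tool_pos: [0.5077, -0.4176, 0.0919]
tool_rot: [0.001, 0.746, 0.666, 0.0]
force: [-0.4, 0.4, -2.3]
finger_gap: 0.0418
gripper_force: 71.4
```

```bash
python3 - <<'E'
from h import *
show(); im,d,W=cloud('wrist')
for v in range(0,290,20): print(v,W[v,257].round(3))
im2,_,W2=cloud('top'); im3=cloud('scene')[0]
cv2.imwrite('pics/f.png',np.hstack([cv2.resize(im2,(400,300)),cv2.resize(im3,(400,300))])[:,:,::-1])
E
```

```text
t 15.15 p [ 0.5077 -0.4176  0.0919] R [[0.112, 0.994, 0.001], [0.994, -0.112, -0.001], [-0.001, 0.001, -1.0]] F [-0.4  0.4 -2.3] gap 0.0418 gf 71.4
0 [ 0.519 -0.316  0.162]
20 [ 0.519 -0.322  0.161]
40 [ 0.518 -0.328  0.163]
60 [ 0.517 -0.335  0.163]
80 [ 0.517 -0.341  0.164]
100 [ 0.516 -0.348  0.163]
120 [ 0.515 -0.354  0.165]
140 [ 0.514 -0.361  0.164]
160 [ 0.514 -0.368  0.166]
180 [ 0.513 -0.376  0.166]
200 [ 0.512 -0.383  0.166]
220 [ 0.511 -0.391  0.166]
240 [ 0.51  -0.399  0.167]
260 [ 0.509 -0.408  0.167]
280 [ 0.508 -0.415  0.169]
```

View pics/f.png

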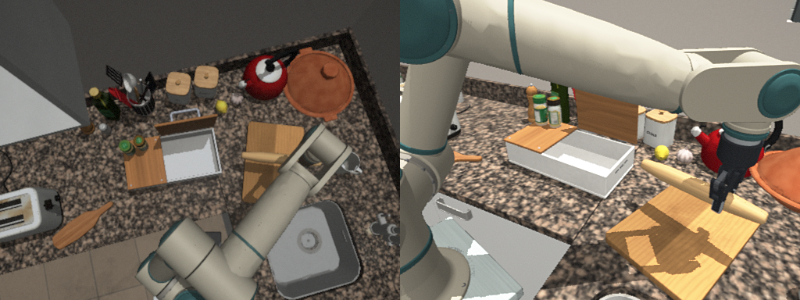

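```bash
python3 - <<'E'
from h import *
W=cloud('top')[2]; q=W[(W[...,2]>.12)&(W[...,2]<.17)&(W[...,1]<-.15)&(W[...,1]>-.34)&(abs(W[...,0]-.525)<.06)]
e=q[q[:,1].argmax()]; print('left end',e,len(q)); c=e[:2]-.155*np.array([.112,.994]); print('centre',c,np.linalg.norm(c-[.515,-.352]))
if np.linalg.norm(c-[.515,-.352])<.03: print(ctrl.close_job())
E
```

```text
left end [ 0.52903465 -0.19447256  0.14322159] 592
centre [ 0.51167465 -0.34854256] 0.0047970643573717634
the job is handed in; nothing more can be done
None
```

The job is handed in at about 15 s of the 64 s allowed. The lid stood open at about 1.46 rad when measured, and the two jars look untouched. The pin is held at about 70 N, within 0.06 rad of level. It is crosswise over the board, about 5 mm from its centre and 12 cm above its top. The hand-in call gave no verdict, so these are my own camera and state readings.

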